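# Build up the two-stage filter holder on the vacuum base

### The arm

A 7-joint arm with a two-finger parallel gripper is mounted at the origin on the work surface. World frame = base frame: x ahead of the robot, y to its left, z up, the work surface at z = 0. Lengths are in mm, angles in rad, forces in N, time in s.
With the tool pointing down it reaches from about 400 to 850 mm from the base axis. Payload 4.4 kg.
Tool frame: the origin (TCP) lies midway between the tips of the shut fingers; the grasp point (between the pads) lies 19 mm behind it; z points along the fingers, y is the line along which they close (so a half turn about z gives the same grasp; the last joint's range is limited). The gripper opens to 94 mm and grips with 3 to 60 N. Pads are 16 mm wide; open, the fingers measure 119 mm over their backs; the gripper's body (75 mm by 177 mm) begins 78 mm behind the grasp point.
Start: joints at [1.124, 0.628, 0.038, 1.517, -0.027, 0.996, -0.02], TCP at [241.61, -603.442, 205.478] pointing down, gripper open.
Joint ranges: [-3.06, 3.06], [-0.37, 2.12], [-1.25, 1.32], [0.18, 2.47], [-1.1, 4.24], [0.23, 1.98], [-2.94, 2.94]. Speed limits (rad/s): [2.57, 2.57, 3.14, 3.14, 3.14, 3.14, 3.14].

### API

Orientations are given as a unit quaternion [w, x, y, z].
In Python, from plant import env gives the robot as it stands.
- The arm moves only by the tool move_arm, never from a script. Its argument "targets" is a list of rows, each a list of 3 entries, a list of its own where there are three numbers: the finger opening in m, from 0 to 0.094, then the shift along the tool's x, y, z in m, then the turn about the tool's z in degrees. A call has 1 to 20 rows; each row shifts and turns the commanded pose from where the row before left it, along the tool's axes as they then stand; what a row does not reach is not made up. A row lasts 1/8 s, in which the tool goes at most 62.5 mm and 10.7 degrees, less where a joint would pass 70% of its speed; a pose out of reach is approached as far as the arm can. A call with a gripper value outside its range is refused whole. The fingers move at their own pace and stop on an object; the grip force is fixed at half the most. Time passes only in rows, so rows that do not move let the fingers close. It gives the time, the measured TCP pose, the force, the opening and the grip force at its end, in the units of the state.
- env.read_state(): the state, without advancing time (a new reading comes with each control period).
- env.camera(name): name is "side" or "top"; returns a dict with "image" (420x560x3 uint8, red, green, blue), "vfov" (degrees; the focal length in pixels is half the picture's height over the tangent of half this angle, whatever the lens; pixels are square), "cx", "cy" (the principal point, pixels), "rvec" (rotation vector, rad) and "tvec" (3), from world to camera coordinates, as OpenCV has them. Camera axes: x right, y down, z forward; pixel columns grow to the right and rows downward; lengths in mm; the calibration is good to about 2 mm. A picture is of the moment at which its call begins. There is no depth.
- env.hand_in(): hands the job in; it is judged then, once.
Trained networks look in a picture, given as the dict that the camera call returned (one of the last four; its "shot" number tells which), for a name from the list of things; names that differ only in an ending like _2 or _b are one class to them, and where a whole thing is asked for, a point or a joint stands for the part that bears it (a point fixed in the world has none). Each returns a list of dicts, best first, with "confidence" (0 to 1); they miss things now and then, are a little off and sometimes report something else, mostly with a low value. They report only what shows in the picture. A call takes as long as a camera call.
- env.search_frame(label, picture): "at" ([row, column] in pixels, amid what is visible of it).
The state is a dict: "t": time; "q": joint angles; "qvel": joint speeds; "effort": joint torques, N m; "ee_pos": TCP position; "tcp_rot": TCP orientation; "wrist_force": force on the tool from outside, world axes, zero at the start; "ft_torque": the same for the moment, N m; "grip_width": opening from 0.0 (shut) to 1.0 (fully open); "grasp_force": force on a finger pad.
Only numpy, scipy, OpenCV 4.12 (cv2) and the standard library are available. Lean on these libraries where they do the work, as an engineer would, in place of code of your own. Each camera call takes 0.05 s, during which the arm holds its last target. There are 200 camera calls.

### The job

Build up the filter holder on the vacuum base: take the middle stage from the sloping rack, set its foot into the base, press it down against the sprung seal and turn it clockwise, about a quarter turn, until it stops; then lock the taller inlet cap onto the middle stage in the same way. Leave the finished stack upright and let go of it, with both joints still locked, and leave the other things on the bench where they stand.

Things in the scene. Friction and masses are not known exactly. Their poses are not given: they have to be found in the camera images.
- vac_base: Fixed vacuum base: white block 130 x 130 mm, 28 mm high, carrying an aluminium column (72 mm across up to 54 mm, then 58 mm) whose top, 75 mm above the bench, is a bayonet socket. A short hose nipple sticks out on its +x side. Origin: centre of the underside, z up. The socket's two notches lie on the base's own +x and -x; its yaw varies.
- base_rim (a point): Centre of the base's socket at its rim; axes as the base's. Opening 40 mm across between two 5 mm thick lips, cavity 53 mm across and 15 mm deep. Notches let the lugs in within about 5 degrees of yaw. Lugs then turn under the lips only clockwise from above, to a hard stop at 80 degrees. A locked middle stage has its origin 0 to 2 mm above this point.
- seal_plate (a joint): Sprung plate inside the base's socket, metres pressed down: 0 free, 0.004 when the shoulder of the middle stage is on the rim. Free, it holds the shoulder about 4 mm above the rim with 5 N; pressed home it pushes 9 N. Lugs pass under the lips only with the shoulder within about 2 mm of the rim, so press while turning. Let go, it lifts the locked stage about 2 mm.
- mid_stage: Loose aluminium middle stage, 250 g (+-30 %), body 60 mm tall above its shoulder, 58 mm across, open socket on top. Origin: on the axis, in the plane of the shoulder (underside of the body); own z points up the axis. Starts in one of the rack's pockets, leaning with it.
- mid_grip (a point): On the middle stage's axis, 28 mm above its origin, amid two flat ribbed grip lands made to be pinched, on its own +y and -y: 63 mm apart, 34 mm wide, from 10 to 46 mm above the shoulder. Nothing above them is wider.
- mid_foot (a point): Underside of the middle stage's foot, 13 mm below its origin. The foot is 36 mm across and 13 mm long, with two bayonet lugs at its lower end along the part's own +x and -x: tips 24.5 mm from the axis, 10 mm wide, 7 to 13 mm below the shoulder. It has 2 mm clearance all round in the socket it fits.
- mid_rim (a point): Centre of the middle stage's upper socket at its rim, 60 mm above its origin; axes as the stage's. Same sizes as the base's socket, notches on own +x and -x, same clockwise 80 degree turn to a stop, but no spring: the cap drops until its shoulder rests on the rim. A locked cap has its origin 0 to 2 mm above this point.
- inlet_cap: Loose aluminium inlet cap, 280 g (+-30 %), closed top, body 56 mm across and 62 mm tall above its shoulder, then a step 32 mm across and a hose nipple of 12 mm; 85 mm tall in all. Origin: on the axis, in the plane of the shoulder (underside of the body); own z points up the axis. Starts in the other pocket of the rack, leaning with it.
- cap_grip (a point): On the inlet cap's axis, 40 mm above its origin, amid two flat ribbed grip lands on its own +y and -y: 63 mm apart, 34 mm wide, from 22 to 58 mm above the shoulder. Nothing above them is wider.
- cap_foot (a point): Underside of the inlet cap's foot, 13 mm below its origin. The foot is 36 mm across and 13 mm long, with two bayonet lugs at its lower end along the part's own +x and -x: tips 24.5 mm from the axis, 10 mm wide, 7 to 13 mm below the shoulder. It has 2 mm clearance all round in the socket it fits.
- rack: Fixed white sloping rack, 110 x 250 mm. Origin: centre of its underside, z up. The deck, 55 mm above the origin at mid, slopes 27 degrees and faces the rack's -x (the robot): stages in it lean 27 degrees that way. Two pockets, 65 mm to +y and -y, 18 mm deep; shoulders rest on the deck. Draw a stage out along its own axis. Which is in which pocket varies.
- bottle: Bystander, loose, to be left alone: amber reagent bottle, 72 mm across, 170 mm tall. Origin: centre of its underside.
- jar: Bystander, loose, to be left alone: clear capped jar, 70 mm across, 90 mm tall. Origin: centre of its underside.
- beaker: Bystander, loose, to be left alone: open glass beaker, 72 mm across, 85 mm tall. Origin: centre of its underside.
- dishes: Bystander, loose, to be left alone: pile of three round dishes, 88 mm across, 45 mm tall. Origin: centre of its underside.
- tubes: Bystander, loose, to be left alone: blue block of capped tubes, 75 x 160 mm, 57 mm tall. Origin: centre of its underside.
- tip_box: Bystander, loose, to be left alone: grey box with a clear lid, 89 x 129 mm, 68 mm tall. Origin: centre of its underside.

How it is judged (in metres and radians):
On the way, in this order (a step that is already met when the one before it is completed fails the run):
1. the middle stage is locked on the base: foot fully in the socket and turned clockwise (65 degrees or more of the 80) (horizontal distance between mid_stage and base_rim below 0.004 m and z of mid_stage in the frame of base_rim between -0.003 and 0.0045 m and angle between mid_stage's own z axis and vertical below 0.07 rad and angle between the x axis of mid_stage and the x axis of vac_base, either way round above 1.13 rad), for 0.2 s.
2. the inlet cap is locked on the middle stage: foot fully in and turned clockwise (65 degrees or more of the 80), the middle stage still locked (all of step 1 and horizontal distance between inlet_cap and mid_rim below 0.004 m and z of inlet_cap in the frame of mid_rim between -0.003 and 0.0035 m and angle between inlet_cap's own z axis and vertical below 0.07 rad and angle between the x axis of inlet_cap and the x axis of mid_stage, either way round above 1.13 rad), for 0.2 s.
At the end, for the whole second after the job is handed in: The middle stage is locked on the base and the inlet cap on the middle stage: each axis within 4 mm of the socket's, shoulder within 4.5 mm (cap: 3.5 mm) of the rim, turned 65 degrees or more from the notches, upright within 4 degrees, at rest (all of step 2 and linear speed of each of mid_stage, inlet_cap below 0.02 m/s); the robot touches nothing.
It fails at once if a bystander is pushed more than 30 mm from its place (distance of any of bottle, jar, beaker, dishes, tubes, tip_box from where it was at the start of the episode above 0.03 m).
It fails at once if a bystander is knocked over (angle between any of bottle, jar, beaker, dishes, tubes, tip_box's own z axis and vertical above 0.5 rad).
It also fails if it takes over 67 s, if anything falls off the work surface, if the arm or the gripper's body presses on something with over 40 N, if the wrist force passes 120 N, or if a joint passes its speed limit or range.

## Working session

There is one attempt and no reset: what is moved stays moved. The work goes in short steps, Python scripts to look and compute and a tool call to move; the robot and the scene stay as the last step left them, time stands still between calls to the robot, and variables do not carry over. Pictures are saved under pics/ and viewed, at most 10 in all, crops included, and the job is handed in when it is done.

Besides the shell and the picture viewer there is one more tool, called after "Call:" by a JSON object that holds its "method" and its "body", one argument or row to a line. move_arm: Moves the arm, as the interface text tells. Its arguments: {"type":"object","properties":{"targets":{"type":"array"}},"required":["targets"]}

```bash
mkdir -p pics; ls
cat > h.py <<'E'
import numpy as np, cv2
from scipy.spatial.transform import Rotation as R
from plant import env
def K(p):
    f=p["image"].shape[0]/2/np.tan(np.radians(p["vfov"])/2)
    return np.array([[f,0,p["cx"]],[0,f,p["cy"]],[0,0,1]])
def snap(n,fn=None):
    p=env.camera(n)
    if fn: cv2.imwrite("pics/"+fn,cv2.cvtColor(p["image"],cv2.COLOR_RGB2BGR))
    return p
def ray(p,rc):
    Rm=cv2.Rodrigues(np.array(p["rvec"],float))[0]; t=np.array(p["tvec"],float).ravel()
    d=Rm.T@np.linalg.inv(K(p))@np.array([rc[1],rc[0],1]); return -Rm.T@t,d/np.linalg.norm(d)
def atz(p,rc,z):
    o,d=ray(p,rc); return o+d*(z-o[2])/d[2]
def proj(p,X):
    return cv2.projectPoints(np.array(X,float).reshape(-1,1,3),np.array(p["rvec"],float),np.array(p["tvec"],float),K(p),None)[0].reshape(-1,2)
def tri(p1,a,p2,b):
    o1,d1=ray(p1,a);o2,d2=ray(p2,b)
    s=np.linalg.lstsq(np.c_[d1,-d2],o2-o1,rcond=None)[0]
    A=o1+s[0]*d1;B=o2+s[1]*d2
    return (A+B)/2,np.linalg.norm(A-B)
E
python3 - <<'E'
from h import *
s=env.read_state(); print({k:np.round(v,3).tolist() for k,v in s.items()})
P={n:snap(n,n+"0.png") for n in("side","top")}
for n,p in P.items(): print(n,p["image"].shape,p["vfov"],p["cx"],p["cy"],np.round(ray(p,[210,280]),2).tolist(),[k for k in p])
for l in "vac_base base_rim mid_stage mid_grip mid_rim mid_foot inlet_cap cap_grip rack bottle jar beaker dishes tubes tip_box".split():
    r={n:env.search_frame(l,p)[:2] for n,p in P.items()}
    print(l,{n:[(np.round(x["at"],1).tolist(),round(x["confidence"],2)) for x in v] for n,v in r.items()}, end=" ")
    if r["side"] and r["top"]:
        X,e=tri(P["side"],r["side"][0]["at"],P["top"],r["top"][0]["at"]); print(np.round(X),round(e,1))
    else: print()
E
```

```text
pics
{'t': 0.0, 'q': [1.124, 0.629, 0.038, 1.518, -0.027, 0.996, -0.02], 'qvel': [-0.001, -0.0, -0.0, 0.001, -0.001, -0.0, -0.0], 'effort': [0.001, -54.973, 1.144, -18.663, -0.052, 0.024, 0.0], 'ee_pos': [241.37, -602.811, 204.558], 'tcp_rot': [-0.001, 0.982, 0.189, -0.0], 'wrist_force': [-0.78, 0.232, -0.482], 'ft_torque': [0.033, -0.003, 0.012], 'grasp_force': 0.0, 'grip_width': 1.005}
side (420, 560, 3) 55.24825342719906 274.8214548996844 212.9334575491035 [[310.48, 805.48, 883.91], [0.16, -0.71, -0.68]] ['image', 'vfov', 'cx', 'cy', 'rvec', 'tvec', 'shot']
top (420, 560, 3) 53.1181003111666 277.0872026503935 214.99719324024937 [[355.2, -8.02, 1301.46], [0.15, 0.01, -0.99]] ['image', 'vfov', 'cx', 'cy', 'rvec', 'tvec', 'shot']
vac_base {'side': [([282.6, 230.9], 0.71), ([189.4, 257.7], 0.48)], 'top': [([194.8, 216.1], 0.91), ([176.5, 137.0], 0.34)]} [593. 199.   9.] 16.0
base_rim {'side': [([279.3, 227.1], 0.75), ([166.2, 268.2], 0.66)], 'top': [([199.8, 217.6], 0.92), ([196.7, 358.7], 0.19)]} [590. 195.  16.] 11.8
mid_stage {'side': [([166.8, 269.7], 0.91)], 'top': [([195.0, 357.
[... 778 characters left out ...]
([196.2, 356.9], 0.68)]} [ 634. -179.  -59.] 11.5
bottle {'side': [([343.2, 169.1], 0.62)], 'top': [([175.2, 140.0], 0.58)]} [649. 425.  62.] 1.4
jar {'side': [([143.0, 258.5], 0.93)], 'top': [([171.3, 414.1], 0.62)]} [ 674. -408.   47.] 0.8
beaker {'side': [([216.4, 315.4], 0.91), ([279.2, 228.1], 0.25)], 'top': [([255.4, 296.9], 0.96), ([198.6, 357.2], 0.52)]} [407. -53.  61.] 12.1
dishes {'side': [([208.5, 197.6], 0.93)], 'top': [([144.7, 295.0], 0.79)]} [769. -44.  21.] 11.5
tubes {'side': [([350.2, 329.4], 0.6)], 'top': [([293.1, 169.1], 0.6), ([197.1, 357.2], 0.26)]} [298. 331.  12.] 4.6
tip_box {'side': [([180.5, 355.0], 0.68)], 'top': [([292.0, 373.6], 0.83)]} [ 307. -281.   36.] 6.5
```

View pics/side0.png

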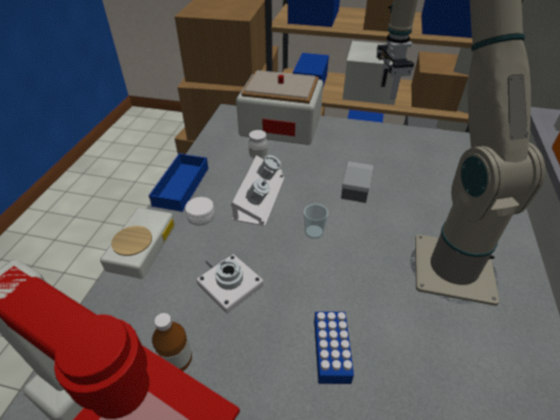

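View pics/top0.png

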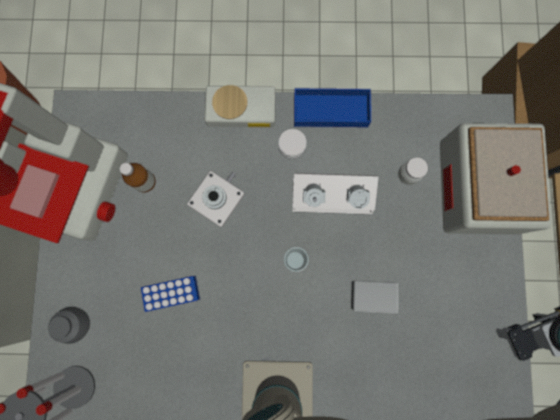

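Run:
```python
from h import *
s=cv2.imread("pics/side0.png");t=cv2.imread("pics/top0.png")
c=lambda im,r,cc,h,w:cv2.resize(im[r:r+h,cc:cc+w],(400,300),interpolation=cv2.INTER_CUBIC)
m=np.vstack([np.hstack([c(t,158,285,75,100),c(t,162,170,75,100)]),np.hstack([c(s,145,215,75,100),c(s,245,180,75,100)])])
cv2.imwrite("pics/crop0.png",m)
```

```text
(no output)
```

View pics/crop0.png

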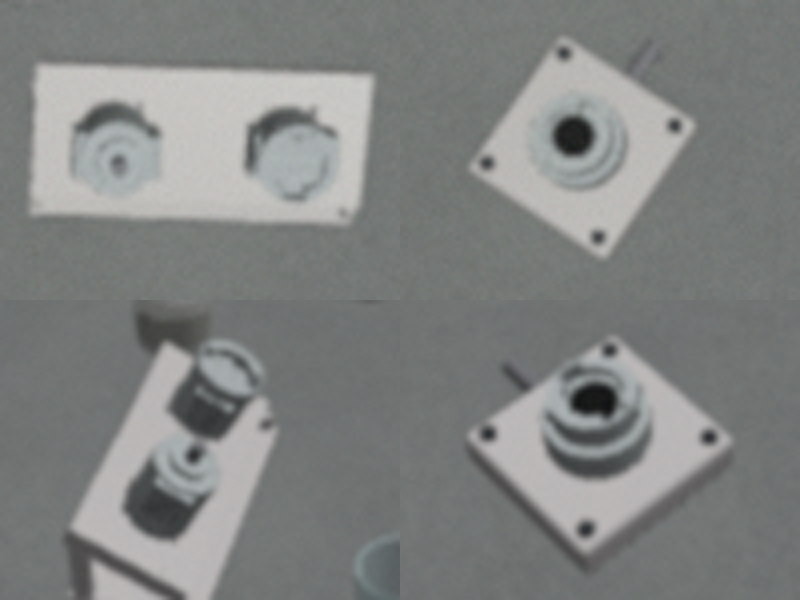

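```bash
cat > fit.py <<'E'
from h import *
from scipy.optimize import least_squares
import sys
P={n:snap(n) for n in("side","top")}
def sub(n,pts,org):
    q=(np.array(pts,float)+.5)/4-.5+np.array(org); g=cv2.cvtColor(P[n]["image"],cv2.COLOR_RGB2GRAY)
    r=cv2.cornerSubPix(g,q.astype(np.float32).reshape(-1,1,2).copy(),(3,3),(-1,-1),(3,100,.01)).reshape(-1,2)
    print(n,np.round(r-q,1).tolist()); ok=np.linalg.norm(r-q,axis=1)<1.6
    return np.where(ok[:,None],r,q)
def fit(obs,x0):
    def f(v,which=None):
        o=[]
        for n,uv,L in obs:
            if which and n!=which: continue
            c,s=np.cos(v[2]),np.sin(v[2])
            X=L@np.array([[c,-s,0],[s,c,0],[0,0,1]]).T+[v[0],v[1],0]
            o.append((proj(P[n],X)-uv).ravel())
        return np.concatenate(o)
    for w in (None,"top","side"):
        r=least_squares(f,x0,args=(w,)); print(w,np.round(r.x[:2],1),round(np.degrees(r.x[2]),1),"rms px",round(np.sqrt(np.mean(r.fun**2)),2))
B=np.array([[65,65,28],[65,-65,28],[-65,-65,28],[-65,65,28.]])
# base yaw ~ -40: image-top-view order: left-top..; +x dir = up-right
print("BASE"); x0=[600,200,np.radians(-37)]
fit([("top",sub("top",[(160,36),(295,125),(205,258),(68,168)],(170,162)),B),
     ("side",sub("side",[(67,137),(212,36),(333,140),(186,254)],(180,245)),B)],x0)
T=55*np.tan(np.radians(27))
D=np.array([[55,125,55+T],[55,-125,55+T],[-55,-125,55-T],[-55,125,55-T]])
print("RACK")
fit([("top",sub("top",[(38,64),(375,74),(355,224),(28,213)],(285,158)),D),
     ("side",sub("side",[(68,233),(165,43),(278,128)],(215,145)),D[:3])],[600,-170,0])
E
python3 fit.py
```

```text
BASE
top [[0.0, 0.0], [-1.7, -0.7], [-1.7, -1.5], [0.0, 0.0]]
side [[2.3, 1.1], [0.0, 0.0], [-2.9, -0.3], [0.0, 0.0]]
None [586.5 200.5] -32.3 rms px 0.83
top [587.1 199.7] -32.5 rms px 0.74
side [585.9 201.5] -32.2 rms px 0.84
RACK
top [[-0.0, -0.1], [-0.7, 0.3], [0.0, 0.0], [0.7, 0.5]]
side [[0.5, -0.9], [0.2, -0.6], [0.0, 0.0]]
None [ 598.8 -161.8] -1.1 rms px 1.58
top [ 599.6 -164.1] -1.1 rms px 0.73
side [ 595.8 -152.3] -1.1 rms px 1.7
```

```bash
cat > fit2.py <<'E'
from h import *
from scipy.optimize import least_squares
P={};G={}
for n in("side","top"):
    f=[snap(n) for _ in range(4)]; P[n]=f[0]
    a=np.mean([x["image"].astype(float) for x in f],0); G[n]=a
    cv2.imwrite(f"pics/avg_{n}.png",a[:,:,::-1])
def mask(n,seed,L,w):
    # boundary of the bright face, measured as subpixel half-level crossings along normals of the model quad
    pass
def crossings(n,a,b,k=25):
    g=cv2.GaussianBlur(G[n].mean(2),(0,0),.6); d=(b-a); nrm=np.array([d[1],-d[0]])/np.linalg.norm(d)
    s=np.arange(-5,5.01,.25); out=[]
    for u in np.linspace(.12,.88,k):
        p=a+u*d; q=(p+s[:,None]*nrm).astype(np.float32)
        v=cv2.remap(g.astype(np.float32),q[:,0].reshape(1,-1),q[:,1].reshape(1,-1),cv2.INTER_CUBIC).ravel()
        gr=np.abs(np.gradient(v)); gr[:2]=gr[-2:]=0; w=np.where(gr>.5*gr.max(),gr,0); out.append((w@s)/w.sum())
    return np.median(out)
def fit(name,L,edges,x0):
    def corners(n,v):
        c,s=np.cos(v[2]),np.sin(v[2]); return proj(P[n],L@np.array([[c,-s,0],[s,c,0],[0,0,1]]).T+[v[0],v[1],0])
    def ends(v,use):
        o=[]
        for n,i,j in use:
            C=corners(n,v); o.append((C[i],C[j]))
        return o
    for w in (("top","side"),("top",),("side",)):
        use=[e for e in edges if e[0] in w]; v=np.array(x0,float)
        for it in range(8):
            E=ends(v,use); m=np.array([crossings(e[0],*ab) for e,ab in zip(use,E)])
            def f(x):
                o=[]
                for (a,b),(A,B),mm in zip(E,ends(x,use),m):
                    d=b-a; nr=np.array([d[1],-d[0]])/np.linalg.norm(d)
                    o+=[(A-a)@nr-mm,(B-b)@nr-mm]
                return np.array(o)
            # edges tilt: use two halves
            v=least_squares(f,v).x
        # yaw stays weakly determined by medians; report
        print(name,w,np.round(v[:2],1),round(np.degrees(v[2]),2),"res",np.round(m,2))
E
sed -i '/^def mask/,/pass/d' fit2.py
cat >> fit2.py <<'E'
B=np.array([[65,65,28],[65,-65,28],[-65,-65,28],[-65,65,28.]])
al=[(0,1),(1,2),(2,3),(3,0)]
fit("base",B,[(n,i,j) for n in P for i,j in al],[586.5,200.5,np.radians(-35)])
T=55*np.tan(np.radians(27))
D=np.array([[55,125,55+T],[55,-125,55+T],[-55,-125,55-T],[-55,125,55-T]])
fit("rack",D,[(n,i,j) for n in P for i,j in al],[599,-163,np.radians(-1)])
E
python3 fit2.py
```

```text
base ('top', 'side') [586.7 200.6] -34.96 res [-1.11 -1.   -0.17 -0.4  -0.11 -0.13 -0.91 -0.76]
base ('top',) [587.3 199.1] -35.0 res [-0.61 -0.39 -0.61 -0.44]
base ('side',) [585.8 201.7] -35.0 res [-0.66 -0.88 -0.66 -0.82]
rack ('top', 'side') [ 599.3 -161.8] -2.09 res [-1.23 -0.54 -0.01  1.77 -0.72  0.79 -1.33 -0.8 ]
rack ('top',) [ 599.9 -164.4] -1.02 res [-1.01  0.04 -1.08  0.03]
rack ('side',) [ 597.3 -152.7] -1.69 res [-0.61  0.01 -0.6   0.1 ][ WARN:0@1.460] global loadsave.cpp:1063 imwrite_ Unsupported depth image for selected encoder is fallbacked to CV_8U.
```

```bash
cat > fit3.py <<'E'
from h import *
from scipy.optimize import least_squares
exec(open("fit2.py").read().split("def fit(")[0].split("from scipy.optimize import least_squares")[1])
def fit(name,mk,x0,use,hw=5):
    v=np.array(x0,float)
    for it in range(12):
        S=[]
        for n,i,j in use:
            C=proj(P[n],mk(v)); a,b=C[i],C[j]; d=b-a; nr=np.array([d[1],-d[0]])/np.linalg.norm(d)
            for u0,u1 in((0,.42),(.58,1)):
                S.append((n,i,j,(u0+u1)/2,a+(u0+u1)/2*d,nr,crossings(n,a+u0*d,a+u1*d)))
        def f(x):
            o=[]
            for n,i,j,u,p,nr,m in S:
                C=proj(P[n],mk(x)); o.append((C[i]+u*(C[j]-C[i])-p)@nr-m)
            return np.array(o)
        v=least_squares(f,v,loss="soft_l1").x
    print(name,np.round(v[:2],1),round(np.degrees(v[2]),2),np.round(v[3:],1),"res",np.round(f(v),1)); return v
def place(L,v):
    c,s=np.cos(v[2]),np.sin(v[2]); return np.array(L)@np.array([[c,-s,0],[s,c,0],[0,0,1]]).T+[v[0],v[1],0]
al=[(0,1),(1,2),(2,3),(3,0)]
mb=lambda v:place([[65,65,28],[65,-65,28],[-65,-65,28],[-65,65,28.]],v)
def mr(v):
    h=v[3]; z=v[4]; T=h*np.tan(np.radians(27))
    return place([[h,125,z+T],[h,-125,z+T],[-h,-125,z-T],[-h,125,z-T]],v)
if __name__=="__main__":
    for w in(["top","side"],["top"],["side"]): b=fit("base"+str(w),mb,[586.7,200.5,-.6],[(n,i,j) for n in w for i,j in al])
    b=fit("base",mb,[586.7,200.5,-.6],[(n,i,j) for n in P for i,j in al])
    r=fit("rack",mr,[599,-163,-.02,55,50],[(n,i,j) for n in P for i,j in al])
    import itertools
    ims={}
    for n in P:
        im=cv2.resize(G[n].astype(np.uint8)[:,:,::-1],None,fx=4,fy=4,interpolation=cv2.INTER_CUBIC)
        def poly(X,c,closed=True): cv2.polylines(im,[np.round(((proj(P[n],X)+.5)*4-.5)*4).astype(np.int32)],closed,c,1,cv2.LINE_AA,2)
        poly(mb(b),(0,0,255)); poly(mr(r),(0,0,255)); 
        poly(mr([*r[:3],55,55]),(255,0,0))
        th=np.linspace(0,2*np.pi,40); poly(place(np.c_[29*np.cos(th),29*np.sin(th),75+0*th],b),(0,255,0))
        poly(place([[0,0,28],[100,0,20]],b),(0,255,0),False)
        A=R.from_euler("y",-27,degrees=True).as_matrix()
        for y,h,rad in((65,62,28),(-65,60,29)):
            for hh in (0,h): poly(place(np.c_[rad*np.cos(th),rad*np.sin(th),hh+0*th]@A.T+[0,y,r[4]],r),(0,255,255))
        ims[n]=im
    c=lambda im,r,cc:im[4*r:4*r+300,4*cc:4*cc+400]
    cv2.imwrite("pics/ov.png",np.vstack([np.hstack([c(ims["top"],158,285),c(ims["top"],162,170)]),np.hstack([c(ims["side"],150,215),c(ims["side"],245,180)])]))
E
python3 fit3.py 2>/dev/null
```

```text
base['top', 'side'] [586.5 200.5] -32.89 [] res [0.2 0.2 0.2 0.2 1.  0.9 0.6 0.6 0.8 2.3 0.9 1.  0.2 0.1 0.5 0.4]
base['top'] [587.3 199.3] -32.68 [] res [0.6 0.6 0.4 0.5 0.6 0.5 0.4 0.4]
base['side'] [585.5 201.7] -33.46 [] res [0.4 2.6 0.8 0.6 0.8 0.6 0.8 0.4]
base [586.5 200.5] -32.89 [] res [0.8 2.3 0.9 1.  0.2 0.1 0.5 0.4 0.2 0.2 0.2 0.2 1.  0.9 0.6 0.6]
rack [ 600.7 -164.9] -1.55 [53.1 48. ] res [ 0.1 -0.1 -0.6  0.1 -0.4 -0.7 -1.2  0.4  0.1 -0.2 -0.3 -0.3  0.7  0.3
 -0.2 -0.3]
```

View pics/ov.png

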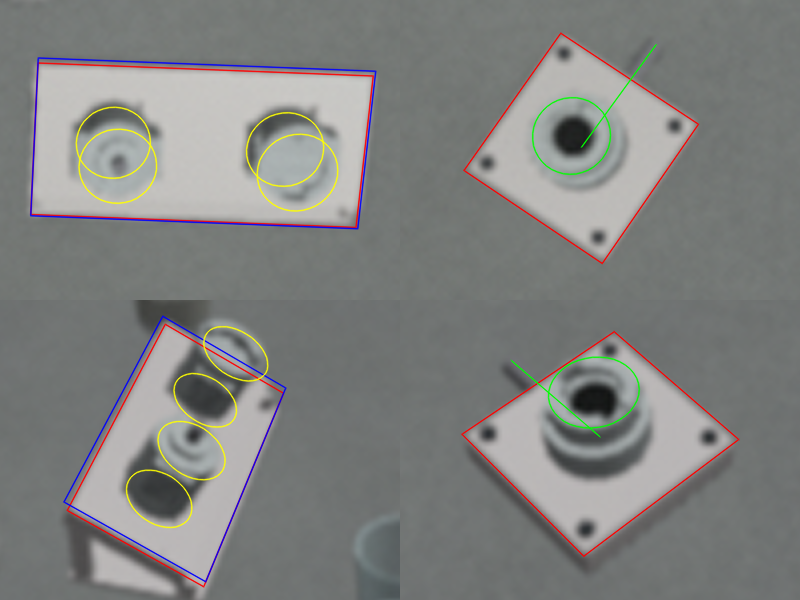

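Run:
```python
from h import *
s=cv2.imread("pics/avg_side.png");t=cv2.imread("pics/avg_top.png")
c=lambda im,r,cc:cv2.resize(im[r:r+30,cc:cc+40],(400,300),interpolation=cv2.INTER_CUBIC)
m=np.vstack([np.hstack([c(t,180,340),c(t,180,295)]),np.hstack([c(s,152,250),c(s,175,240)])])
for i in range(0,800,50): cv2.line(m,(i,0),(i,599),(0,0,255) if i%100==0 else (0,90,160),1)
for i in range(0,600,50): cv2.line(m,(0,i),(799,i),(0,0,255) if i%100==0 else (0,90,160),1)
cv2.imwrite("pics/crop1.png",m)
```

```text
(no output)
```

View pics/crop1.png

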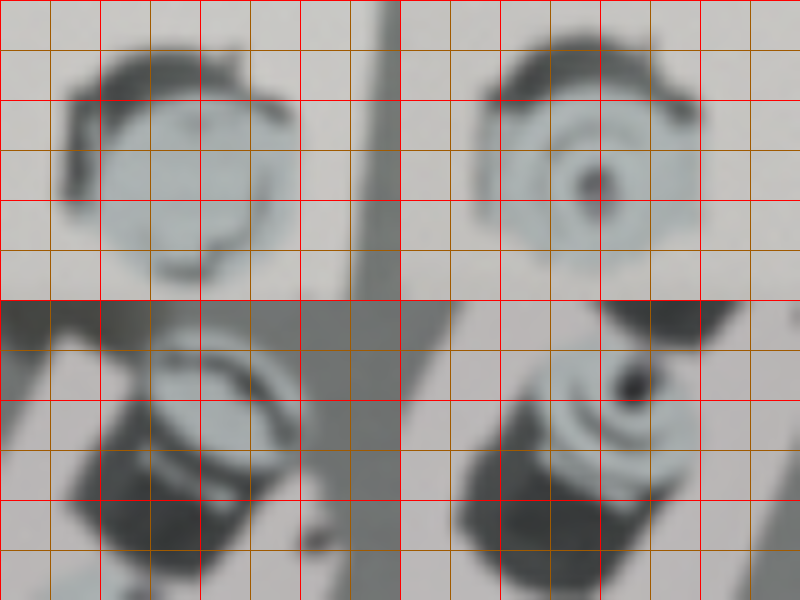

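Run:
```python
from h import *
S=snap("side");T=snap("top")
for n,a,b,h in(("mid",(161.7,271.7),(198.6,358.7),60),("cap",(183,262.7),(198.2,314.2),85)):
    X,e=tri(S,a,T,b); ax=R.from_euler("z",-1.5,degrees=True).apply([-np.sin(np.radians(27)),0,np.cos(np.radians(27))])
    print(n,X.round(1),round(e,1),"origin",(X-h*ax).round(1))
    for dy in(-65,65): pass
c=R.from_euler("z",-1.5,degrees=True)
for z in(48,52,55): print(z,(c.apply([[0,-65,z],[0,65,z]])+[600,-164.5,0]).round(1).tolist())
```

```text
mid [ 577.3 -227.9  106.1] 0.4 origin [ 604.5 -228.6   52.6]
cap [573.5 -98.7 119.8] 1.0 origin [612.1 -99.7  44.1]
48 [[598.3, -229.5, 48.0], [601.7, -99.5, 48.0]]
52 [[598.3, -229.5, 52.0], [601.7, -99.5, 52.0]]
55 [[598.3, -229.5, 55.0], [601.7, -99.5, 55.0]]
```

```bash
cat >> h.py <<'E'
def st():
    s=env.read_state(); q=s["tcp_rot"]; r=R.from_quat(q,scalar_first=True).as_matrix()
    return s,np.array(s["ee_pos"]),r
def go(x,y,z,yaw=None):
    """tool-frame shift to world target, in m, AFTER first turning to yaw (tool x angle, deg)"""
    s,p,r=st(); y0=np.degrees(np.arctan2(r[1,0],r[0,0])); t=0
    if yaw is not None: t=(y0-yaw+180)%360-180
    else: yaw=y0
    c=np.cos(np.radians(yaw));si=np.sin(np.radians(yaw)); d=np.array([x,y,z])-p
    print("t",round(s["t"],2),"p",p.round(1),"yaw",round(y0,1),"tilt",round(np.degrees(np.arccos(-r[2,2])),1),"grip",round(s["grip_width"]*94,1),round(s["grasp_force"],1),"F",np.round(s["wrist_force"],1),
      "\n turn",round(t,1),"shift mm",np.round([c*d[0]+si*d[1],si*d[0]-c*d[1],-d[2]],1))
E
python3 -c "
from h import *
go(589,-229,160,-1.5)"
```

```text
t 2.6 p [ 241.6 -603.4  205.5] yaw 21.8 tilt 0.0 grip 93.9 0.0 F [ 0.5 -0.2 -0.3] 
 turn 23.3 shift mm [ 337.5 -383.4   45.5]
```

Call:
{"method": "move_arm", "body": {
  "targets": [
    [0.094, [0, 0, 0], 8],
    [0.094, [0, 0, 0], 8],
    [0.094, [0, 0, 0], 7.3],
    [0.094, [0.0375, -0.0426, 0], 0],
    [0.094, [0.0375, -0.0426, 0], 0],
    [0.094, [0.0375, -0.0426, 0], 0],
    [0.094, [0.0375, -0.0426, 0], 0],
    [0.094, [0.0375, -0.0426, 0], 0],
    [0.094, [0.0375, -0.0426, 0], 0],
    [0.094, [0.0375, -0.0426, 0], 0],
    [0.094, [0.0375, -0.0426, 0], 0],
    [0.094, [0.0375, -0.0426, 0], 0],
    [0.094, [0, 0, 0.045], 0],
    [0.094, [0, 0, 0], 0]
  ]
}}

```text
t: 4.35
ee_pos: [586.5, -227.4, 157.6]
tcp_rot: [-0.001, 1.0, -0.012, -0.003]
wrist_force: [0.2, -0.5, -0.4]
grip_width: 1.002
grasp_force: 0.0
```

```bash
python3 -c "
from h import *
go(589,-229,59,-1.5)"
```

```text
t 4.35 p [ 586.5 -227.4  157.6] yaw -1.4 tilt 0.4 grip 94.2 0.0 F [ 0.2 -0.5 -0.4] 
 turn 0.1 shift mm [ 2.5  1.6 98.6]
```

Call:
{"method": "move_arm", "body": {
  "targets": [
    [0.094, [0, 0, 0], 0],
    [0.094, [0, 0, 0.025], 0],
    [0.094, [0, 0, 0.025], 0],
    [0.094, [0, 0, 0.025], 0],
    [0.094, [0, 0, 0.025], 0],
    [0.094, [0, 0, 0], 0],
    [0.094, [0, 0, 0], 0]
  ]
}}

```text
t: 5.22
ee_pos: [590.0, -230.1, 62.4]
tcp_rot: [0.001, 1.0, -0.013, 0.001]
wrist_force: [-0.0, -0.4, 0.5]
grip_width: 0.999
grasp_force: 0.0
```

```bash
python3 -c "
from h import *
go(589,-229,59,-1.5); snap('side','g1.png')
im=cv2.imread('pics/g1.png'); cv2.imwrite('pics/g1c.png',cv2.resize(im[110:230,190:350],(800,600),interpolation=cv2.INTER_CUBIC))"
```

```text
t 5.22 p [ 590.  -230.1   62.4] yaw -1.5 tilt 0.2 grip 93.9 0.0 F [-0.  -0.4  0.5] 
 turn -0.0 shift mm [-1.  -1.1  3.4]
```

View pics/g1c.png

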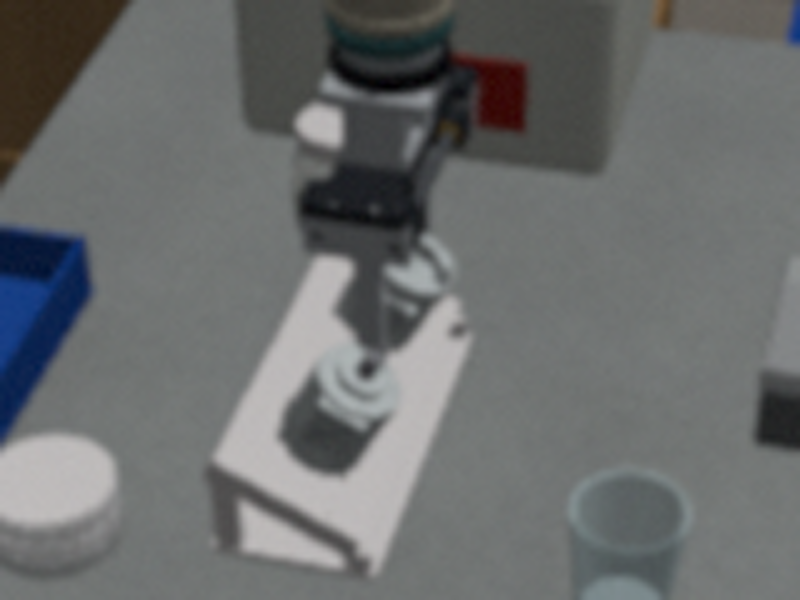

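Call:
{"method": "move_arm", "body": {
  "targets": [
    [0.05, [0, 0, 0], 0],
    [0.05, [0, 0, 0], 0],
    [0.05, [0, 0, 0], 0],
    [0.05, [0, 0, 0], 0],
    [0.05, [0, 0, 0], 0],
    [0.05, [0, 0, 0], 0]
  ]
}}

```text
t: 6.02
ee_pos: [589.1, -229.1, 60.7]
tcp_rot: [0.0, 1.0, -0.013, 0.0]
wrist_force: [-0.7, -0.6, 2.4]
grip_width: 0.671
grasp_force: 30.0
```

Call:
{"method": "move_arm", "body": {
  "targets": [
    [0.05, [-0.0027, 0, -0.0053], 0],
    [0.05, [-0.0045, 0, -0.0089], 0],
    [0.05, [-0.0068, 0, -0.0134], 0],
    [0.05, [-0.009, 0, -0.0178], 0],
    [0.05, [-0.009, 0, -0.0178], 0],
    [0.05, [-0.009, 0, -0.0178], 0],
    [0.05, [0, 0, 0], 0]
  ]
}}

```text
t: 6.9
ee_pos: [548.2, -228.6, 143.6]
tcp_rot: [0.001, 1.0, -0.013, 0.001]
wrist_force: [-0.1, -0.4, -2.8]
grip_width: 0.67
grasp_force: 30.0
```

```bash
python3 -c "
from h import *
go(500,-165,50,-1.5); snap('side','g2.png');snap('top','g2t.png')
im=cv2.imread('pics/g2.png');t=cv2.imread('pics/g2t.png'); cv2.imwrite('pics/g2c.png',np.hstack([cv2.resize(i,(400,600),interpolation=cv2.INTER_CUBIC) for i in (im[90:210,230:310],t[150:270,300:380])]))"
```

```text
t 6.9 p [ 548.2 -228.6  143.6] yaw -1.5 tilt 0.2 grip 63.0 30.0 F [-0.1 -0.4 -2.8] 
 turn -0.0 shift mm [-49.9 -62.3  93.6]
```

View pics/g2c.png

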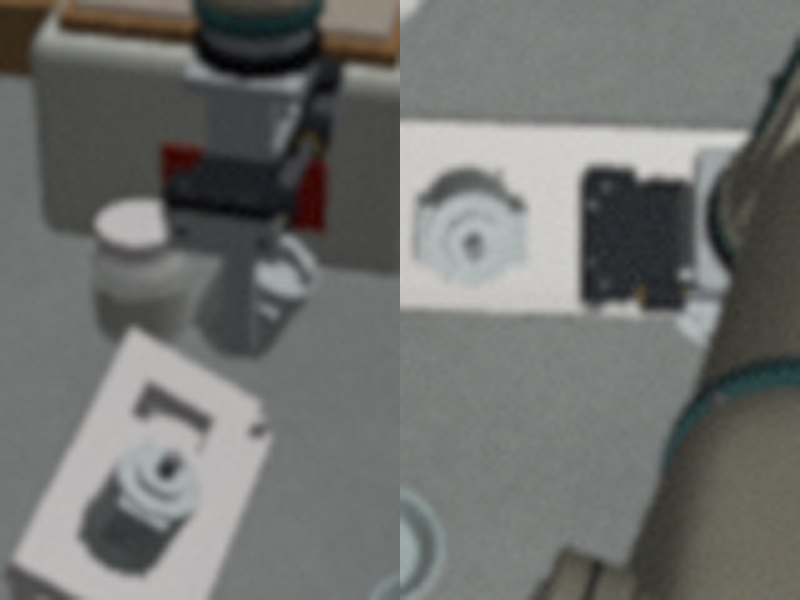

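Call:
{"method": "move_arm", "body": {
  "targets": [
    [0.05, [-0.024, 0, -0.01], 0],
    [0.05, [-0.024, -0.01, -0.01], 0],
    [0.05, [0, -0.05, 0], 0],
    [0.05, [0, -0.06, 0], 0],
    [0.05, [0, -0.06, 0], 0],
    [0.05, [0, -0.06, 0], 0],
    [0.05, [0, -0.05, 0], 0],
    [0.05, [0, 0, 0.04], 0],
    [0.05, [0, 0, 0.04], 0],
    [0.05, [0, 0, 0.03], 0],
    [0.05, [0, 0, 0.012], 0],
    [0.05, [0, 0, 0], 0],
    [0.05, [0, 0, 0], 0]
  ]
}}

```text
t: 8.62
ee_pos: [508.4, 63.4, 40.4]
tcp_rot: [-0.0, 1.0, -0.013, 0.001]
wrist_force: [0.0, 0.1, -2.9]
grip_width: 0.67
grasp_force: 30.0
```

```bash
python3 -c "
from h import *
go(500,60,29,-1.5)
for i in range(4):
  env.camera('side'); s=env.read_state(); print(np.round(s['ee_pos'],1),np.round(s['wrist_force'],1))"
```

```text
t 8.62 p [508.4  63.4  40.4] yaw -1.5 tilt 0.1 grip 63.0 30.0 F [ 0.   0.1 -2.9] 
 turn 0.0 shift mm [-8.3  3.6 11.4]
[508.5  63.4  40.6] [ 0.5 -0.4 -2.5]
[508.5  63.4  40.6] [ 0.5  0.9 -2.7]
[508.3  63.4  40.5] [-0.2 -0.1 -2. ]
[508.1  63.4  40.4] [ 0.2  0.1 -3.1]
```

Call:
{"method": "move_arm", "body": {
  "targets": [
    [0.05, [0, 0, 0.008], 0],
    [0.05, [0, 0, 0.003], 0],
    [0.05, [0, 0, 0.002], 0],
    [0.05, [0, 0, 0], 0]
  ]
}}

```text
t: 9.32
ee_pos: [507.5, 63.3, 28.1]
tcp_rot: [-0.0, 1.0, -0.013, 0.0]
wrist_force: [-4.3, 0.1, 18.6]
grip_width: 0.669
grasp_force: 30.0
```

Call:
{"method": "move_arm", "body": {
  "targets": [
    [0.05, [0.004, 0, 0], 0],
    [0.05, [0.004, 0, 0.0005], 0],
    [0.05, [0.004, 0, 0.0005], 0],
    [0.05, [0, 0, 0], 0]
  ]
}}

```text
t: 9.82
ee_pos: [517.1, 63.0, 26.1]
tcp_rot: [-0.0, 1.0, -0.013, -0.002]
wrist_force: [-4.5, 0.9, 12.4]
grip_width: 0.668
grasp_force: 30.0
```

```bash
python3 -c "
from h import *
go(500,60,29,-1.5)"
```

```text
t 9.82 p [517.1  63.   26.1] yaw -1.5 tilt 0.3 grip 62.7 30.0 F [-4.5  0.9 12.4] 
 turn 0.0 shift mm [-17.    3.5  -2.9]
```

Call:
{"method": "move_arm", "body": {
  "targets": [
    [0.05, [0.003, 0, 0.001], 0],
    [0.05, [0.003, 0, 0.001], 0],
    [0.05, [0.002, 0, 0.001], 0],
    [0.05, [0, 0, 0.001], 0],
    [0.05, [0, 0, 0], 0]
  ]
}}

```text
t: 10.45
ee_pos: [527.2, 62.8, 22.5]
tcp_rot: [-0.0, 1.0, -0.013, -0.0]
wrist_force: [-1.4, 0.5, 10.5]
grip_width: 0.669
grasp_force: 30.0
```

Call:
{"method": "move_arm", "body": {
  "targets": [
    [0.05, [0, 0, 0.001], 0],
    [0.05, [0, 0, 0.001], 0],
    [0.05, [0, 0, 0], 0]
  ]
}}

```text
t: 10.82
ee_pos: [529.3, 62.7, 21.2]
tcp_rot: [-0.0, 1.0, -0.013, 0.002]
wrist_force: [-0.1, -1.4, 13.6]
grip_width: 0.671
grasp_force: 30.0
```

```bash
python3 -c "
from h import *
go(500,60,29,-1.5); snap('side','g3.png')
im=cv2.imread('pics/g3.png'); cv2.imwrite('pics/g3c.png',cv2.resize(im[170:290,180:340],(800,600),interpolation=cv2.INTER_CUBIC))"
```

```text
t 10.82 p [529.3  62.7  21.2] yaw -1.5 tilt 0.2 grip 63.0 30.0 F [-0.1 -1.4 13.6] 
 turn -0.0 shift mm [-29.2   3.5  -7.8]
```

View pics/g3c.png

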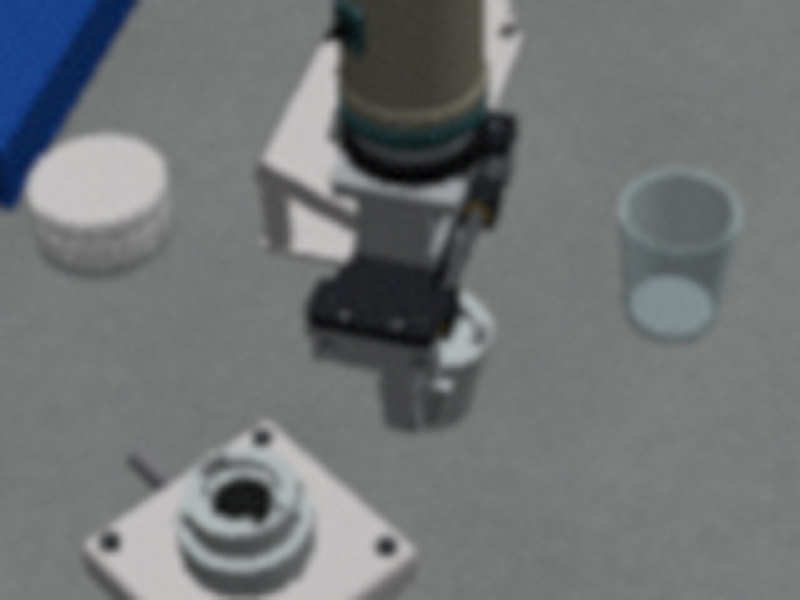

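Call:
{"method": "move_arm", "body": {
  "targets": [
    [0.094, [0, 0, -0.001], 0],
    [0.094, [0, 0, 0], 0],
    [0.094, [0, 0, 0], 0],
    [0.094, [0, 0, 0], 0],
    [0.094, [0, 0, -0.04], 0],
    [0.094, [0, 0, -0.05], 0],
    [0.094, [0, 0.06, -0.03], 0],
    [0.094, [0, 0.06, 0], 0],
    [0.094, [0, 0.06, 0], 0],
    [0.094, [0, 0, 0], 0]
  ]
}}

```text
t: 12.12
ee_pos: [521.9, -119.8, 138.6]
tcp_rot: [0.002, 1.0, -0.018, 0.0]
wrist_force: [0.4, -0.0, -0.5]
grip_width: 1.0
grasp_force: 0.0
```

```bash
python3 -c "
from h import *
go(529,63,22,-1.5); P={n:snap(n,n+'4.png') for n in('side','top')}
a,b=[cv2.imread('pics/%s4.png'%n) for n in P]
uv=[proj(P[n],[530,62,40])[0] for n in P];print(uv)
o=[]
for im,(u,v) in zip((a,b),uv):
  u,v=int(u),int(v);print(u,v);o.append(cv2.resize(im[v-30:v+30,u-20:u+20],(400,600),interpolation=cv2.INTER_CUBIC))
m=np.hstack(o)
for i in range(0,800,50): cv2.line(m,(i,0),(i,599),(0,0,255) if i%100==0 else (0,90,160),1)
for i in range(0,600,50): cv2.line(m,(0,i),(799,i),(0,0,255) if i%100==0 else (0,90,160),1)
cv2.imwrite('pics/c4.png',m)
for n in P:
  for l in('mid_stage','mid_rim','mid_grip'): print(n,l,[(np.round(x['at'],1).tolist(),round(x['confidence'],2)) for x in env.search_frame(l,P[n])[:2]])
"
```

```text
t 12.12 p [ 521.9 -119.8  138.6] yaw -2.1 tilt 0.2 grip 94.0 0.0 F [ 0.4 -0.  -0.5] 
 turn -0.6 shift mm [   2.3 -182.9  116.6]
[array([263.44813764, 241.73671405]), array([259.1193742 , 216.54749174])]
263 241
259 216
side mid_stage [([242.9, 265.6], 0.81), ([179.5, 353.7], 0.66)]
side mid_rim [([239.8, 261.4], 0.86), ([343.0, 172.9], 0.55)]
side mid_grip [([242.1, 262.9], 0.76)]
top mid_stage [([215.1, 256.4], 0.83)]
top mid_rim [([216.1, 262.8], 0.65)]
top mid_grip [([216.6, 258.5], 0.67)]
```

View pics/c4.png

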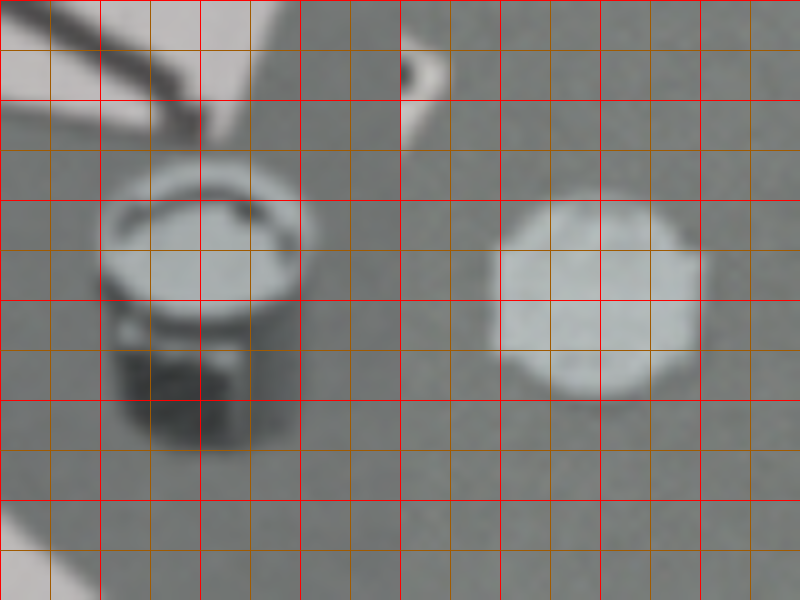

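```bash
python3 -c "
from h import *
S=snap('side');T=snap('top')
for a,b in(((234.1,263.2),(214.5,258.5)),):
  print(tri(S,a,T,b)); print(atz(S,a,73),atz(T,b,73))
go(529,63,22,-1.5)"
```

```text
(array([530.80268635,  62.08620208,  71.6013908 ]), np.float64(1.8154276194247023))
[529.49844801  63.37323703  73.        ] [531.51144648  62.12989057  73.        ]
t 12.62 p [ 523.  -112.1  138.4] yaw -1.4 tilt 0.0 grip 94.0 0.0 F [ 0.8  0.3 -1.2] 
 turn 0.1 shift mm [   1.4 -175.2  116.4]
```

Call:
{"method": "move_arm", "body": {
  "targets": [
    [0.094, [0.0029, -0.055, 0], 0],
    [0.094, [0, -0.06, 0], 0],
    [0.094, [0, -0.06, 0], 0],
    [0.094, [0, 0, 0], 0],
    [0.094, [0, 0, 0.02], 0],
    [0.094, [0, 0, 0], 0]
  ]
}}

```text
t: 13.38
ee_pos: [529.2, 61.0, 117.5]
tcp_rot: [0.0, 1.0, -0.013, -0.001]
wrist_force: [-0.2, 0.3, 0.0]
grip_width: 1.0
grasp_force: 0.0
```

```bash
python3 -c "
from h import *
go(530.5,62.7,22,-1.4)"
```

```text
t 13.38 p [529.2  61.  117.5] yaw -1.5 tilt 0.2 grip 94.0 0.0 F [-0.2  0.3  0. ] 
 turn -0.1 shift mm [ 1.3 -1.7 95.5]
```

Call:
{"method": "move_arm", "body": {
  "targets": [
    [0.094, [0.001, -0.001, 0.04], 0],
    [0.094, [0, 0, 0.04], 0],
    [0.094, [0, 0, 0.014], 0],
    [0.094, [0, 0, 0], 0],
    [0.05, [0, 0, 0], 0],
    [0.05, [0, 0, 0], 0],
    [0.05, [0, 0, 0], 0],
    [0.05, [0, 0, 0], 0],
    [0.05, [0, 0, 0], 0]
  ]
}}

```text
t: 14.5
ee_pos: [531.8, 62.9, 25.1]
tcp_rot: [-0.0, 1.0, -0.013, 0.0]
wrist_force: [0.2, 0.7, 5.4]
grip_width: 0.671
grasp_force: 30.0
```

```bash
python3 -c "
from h import *
go(530.5,62.7,140,87)"
```

```text
t 14.5 p [531.8  62.9  25.1] yaw -1.5 tilt 0.1 grip 63.0 30.0 F [0.2 0.7 5.4] 
 turn -88.5 shift mm [  -0.3   -1.2 -114.9]
```

Call:
{"method": "move_arm", "body": {
  "targets": [
    [0.05, [0, 0, -0.02], 0],
    [0.05, [0, 0, -0.04], -10.6],
    [0.05, [0, 0, -0.04], -10.6],
    [0.05, [0, 0, 0], -10.6],
    [0.05, [0, 0, 0], -10.6],
    [0.05, [0, 0, 0], -10.6],
    [0.05, [0, 0, 0], -10.6],
    [0.05, [0, 0, 0], -10.6],
    [0.05, [0, 0, 0], -10.6],
    [0.05, [0, 0, 0], -10.6],
    [0.05, [0, 0, 0], -10.6],
    [0.05, [0, 0, 0], -10.6],
    [0.05, [0, 0, 0], -10.6],
    [0.05, [0, 0, 0], -10.6],
    [0.05, [0, 0, 0], -10.6],
    [0.05, [0, 0, 0], 0]
  ]
}}

```text
t: 16.5
ee_pos: [530.7, 62.3, 123.8]
tcp_rot: [-0.001, 0.286, 0.958, -0.0]
wrist_force: [-0.1, 0.3, -3.1]
grip_width: 0.668
grasp_force: 30.0
```

```bash
python3 -c "
from h import *
go(585.7,201,120,147)"
```

```text
t 16.5 p [530.7  62.3 123.8] yaw 146.8 tilt 0.1 grip 62.8 30.0 F [-0.1  0.3 -3.1] 
 turn -0.2 shift mm [ 29.4 146.3   3.8]
```

Call:
{"method": "move_arm", "body": {
  "targets": [
    [0.05, [0.008, 0.04, 0], 0],
    [0.05, [0.011, 0.05, 0], 0],
    [0.05, [0.0104, 0.0563, 0], 0],
    [0.05, [0, 0, 0], 0],
    [0.05, [0, 0, 0], 0],
    [0.05, [0, 0, 0], 0]
  ]
}}

```text
t: 17.25
ee_pos: [586.3, 199.4, 124.1]
tcp_rot: [-0.0, 0.286, 0.958, -0.001]
wrist_force: [0.0, -0.9, -3.0]
grip_width: 0.671
grasp_force: 30.0
```

```bash
python3 -c "
from h import *
go(585.7,201,100,147)"
```

```text
t 17.25 p [586.3 199.4 124.1] yaw 146.8 tilt 0.1 grip 63.1 30.0 F [ 0.  -0.9 -3. ] 
 turn -0.2 shift mm [ 1.4  1.  24.1]
```

Call:
{"method": "move_arm", "body": {
  "targets": [
    [0.05, [0.0014, 0.001, 0.008], 0],
    [0.05, [0, 0, 0.01], 0],
    [0.05, [0, 0, 0.004], 0],
    [0.05, [0, 0, 0.003], 0],
    [0.05, [0, 0, 0.003], 0],
    [0.05, [0, 0, 0], 0]
  ]
}}

```text
t: 18.0
ee_pos: [586.0, 202.9, 96.3]
tcp_rot: [-0.0, 0.285, 0.959, -0.0]
wrist_force: [0.4, -0.5, -2.7]
grip_width: 0.668
grasp_force: 30.0
```

Call:
{"method": "move_arm", "body": {
  "targets": [
    [0.05, [0, 0, 0.003], 0],
    [0.05, [0, 0, 0.002], 0],
    [0.05, [0, 0, 0.002], 0],
    [0.05, [0, 0, 0.001], 0],
    [0.05, [0, 0, 0], 0]
  ]
}}

```text
t: 18.62
ee_pos: [586.1, 202.9, 88.9]
tcp_rot: [0.0, 0.285, 0.959, -0.0]
wrist_force: [-1.0, -1.3, 3.6]
grip_width: 0.664
grasp_force: 30.0
```

Call:
{"method": "move_arm", "body": {
  "targets": [
    [0.05, [0, 0, 0.001], 0],
    [0.05, [0, 0, 0.001], 0],
    [0.05, [0, 0, 0.0005], 0],
    [0.05, [0, 0, 0], 0]
  ]
}}

```text
t: 19.12
ee_pos: [586.1, 202.9, 87.1]
tcp_rot: [0.0, 0.285, 0.959, -0.0]
wrist_force: [-2.6, -3.3, 11.4]
grip_width: 0.67
grasp_force: 30.0
```

Call:
{"method": "move_arm", "body": {
  "targets": [
    [0.05, [0, -0.0008, 0.0003], 0],
    [0.05, [0, 0, 0], 5],
    [0.05, [0, 0, 0], 8],
    [0.05, [0, 0, 0], 8],
    [0.05, [0, 0, 0], 8],
    [0.05, [0, 0, 0], 0]
  ]
}}

```text
t: 19.88
ee_pos: [587.6, 203.0, 87.2]
tcp_rot: [0.002, 0.516, 0.856, 0.002]
wrist_force: [0.2, -1.5, 8.5]
grip_width: 0.667
grasp_force: 30.0
```

```bash
python3 -c "
from h import *
go(586,202,87,67); print(env.read_state()['ft_torque'])"
```

```text
t 19.88 p [587.6 203.   87.2] yaw 117.8 tilt 0.3 grip 62.7 30.0 F [ 0.2 -1.5  8.5] 
 turn 50.8 shift mm [-1.5 -1.1  0.2]
[-0.46457134 -0.08170152  0.01016839]
```

Call:
{"method": "move_arm", "body": {
  "targets": [
    [0.05, [0, 0, 0.0003], 8],
    [0.05, [0, 0, 0], 8],
    [0.05, [0, 0, 0], 8],
    [0.05, [0, 0, 0], 8],
    [0.05, [0, 0, 0], 8],
    [0.05, [0, 0, 0], 6],
    [0.05, [0, 0, 0], 0]
  ]
}}

```text
t: 20.75
ee_pos: [587.8, 202.5, 87.2]
tcp_rot: [0.001, 0.81, 0.587, 0.002]
wrist_force: [0.3, -3.1, 11.0]
grip_width: 0.67
grasp_force: 30.0
```

```bash
python3 -c "
from h import *
go(586,202,87,67); print(env.read_state()['ft_torque'])"
```

```text
t 20.75 p [587.8 202.5  87.2] yaw 71.9 tilt 0.3 grip 63.0 30.0 F [ 0.3 -3.1 11. ] 
 turn 4.9 shift mm [-1.2 -1.5  0.2]
[-0.65176313  0.03916467  0.01740315]
```

Call:
{"method": "move_arm", "body": {
  "targets": [
    [0.05, [0, 0, 0], 3],
    [0.05, [0, 0, 0], 3],
    [0.05, [0, 0, 0], 3],
    [0.05, [0, 0, 0], 2],
    [0.05, [0, 0, 0], 0]
  ]
}}

```text
t: 21.38
ee_pos: [589.5, 203.0, 87.3]
tcp_rot: [0.002, 0.861, 0.509, 0.004]
wrist_force: [3.0, -2.9, 7.8]
grip_width: 0.677
grasp_force: 31.1
```

```bash
python3 -c "
from h import *
go(586,202,87,67); print(env.read_state()['ft_torque'])"
```

```text
t 21.38 p [589.5 203.   87.3] yaw 61.2 tilt 0.5 grip 63.6 31.1 F [ 3.  -2.9  7.8] 
 turn -5.8 shift mm [-2.3 -2.8  0.3]
[-0.50263302 -0.69787163  1.39604102]
```

Call:
{"method": "move_arm", "body": {
  "targets": [
    [0.05, [0, 0, 0], -3],
    [0.05, [0, 0, 0], 0],
    [0.094, [0, 0, 0], 0],
    [0.094, [0, 0, 0], 0],
    [0.094, [0, 0, 0], 0],
    [0.094, [0, 0, -0.04], 0],
    [0.094, [0, 0, -0.06], 0],
    [0.094, [0, 0, -0.02], 0],
    [0.094, [0, 0, 0], 10.6],
    [0.094, [0, 0, 0], 10.6],
    [0.094, [0, 0, 0], 10.6],
    [0.094, [0, 0, 0], 10.6],
    [0.094, [0, 0, 0], 10.6],
    [0.094, [0, 0, 0], 10.6],
    [0.094, [0, 0, 0], 0]
  ]
}}

```text
t: 23.25
ee_pos: [585.1, 202.6, 204.9]
tcp_rot: [0.0, 1.0, 0.004, -0.0]
wrist_force: [-0.7, 0.1, 1.3]
grip_width: 0.998
grasp_force: 0.0
```

```bash
python3 -c "
from h import *
go(587,-99.5,190,-1.5); print(env.read_state()['q'])"
```

```text
t 23.25 p [585.1 202.6 204.9] yaw 0.5 tilt 0.0 grip 93.8 0.0 F [-0.7  0.1  1.3] 
 turn 2.0 shift mm [  9.8 301.9  14.9]
[-0.44227395  0.58553222  0.10308396  1.61007249 -0.06950102  0.9502762
 -1.87867496]
```

Call:
{"method": "move_arm", "body": {
  "targets": [
    [0.094, [0, 0, 0], 2],
    [0.094, [0.0027, 0.0503, 0], 0],
    [0.094, [0.0018, 0.0503, 0], 0],
    [0.094, [0.0018, 0.0503, 0], 0],
    [0.094, [0.0018, 0.0503, 0], 0],
    [0.094, [0.0018, 0.0503, 0], 0],
    [0.094, [0.0009, 0.0503, 0.02], 0],
    [0.094, [0, 0, 0.02], 0],
    [0.094, [0, 0, 0], 0],
    [0.094, [0, 0, 0], 0]
  ]
}}

```text
t: 24.5
ee_pos: [588.0, -98.7, 165.9]
tcp_rot: [-0.0, 1.0, -0.014, 0.0]
wrist_force: [-0.4, 0.3, 0.6]
grip_width: 1.005
grasp_force: 0.0
```

```bash
python3 -c "
from h import *
go(588,-99.3,70,-1.5)"
```

```text
t 24.5 p [588.  -98.7 165.9] yaw -1.6 tilt 0.1 grip 94.5 0.0 F [-0.4  0.3  0.6] 
 turn -0.1 shift mm [-0.   0.6 95.9]
```

Now descend, grip, and also check that the middle stage is well locked from the cameras.

Call:
{"method": "move_arm", "body": {
  "targets": [
    [0.094, [0, 0.0005, 0.035], 0],
    [0.094, [0, 0, 0.035], 0],
    [0.094, [0, 0, 0.026], 0],
    [0.094, [0, 0, 0], 0],
    [0.05, [0, 0, 0], 0],
    [0.05, [0, 0, 0], 0],
    [0.05, [0, 0, 0], 0],
    [0.05, [0, 0, 0], 0],
    [0.05, [0, 0, 0], 0]
  ]
}}

```text
t: 25.62
ee_pos: [588.0, -100.1, 70.1]
tcp_rot: [-0.0, 1.0, -0.015, 0.001]
wrist_force: [-0.4, -0.3, 5.8]
grip_width: 0.67
grasp_force: 30.0
```

```bash
python3 -c "
from h import *
go(588,-99.3,70,-1.5)
P={n:snap(n,n+'5.png') for n in('side','top')}
o=[]
for n in P:
  u,v=proj(P[n],[586,201,100])[0].astype(int);print(n,u,v)
  o.append(cv2.resize(cv2.imread('pics/%s5.png'%n)[v-30:v+30,u-20:u+20],(400,600),interpolation=cv2.INTER_CUBIC))
m=np.hstack(o)
for i in range(0,800,50): cv2.line(m,(i,0),(i,599),(0,0,255) if i%100==0 else (0,90,160),1)
for i in range(0,600,50): cv2.line(m,(0,i),(799,i),(0,0,255) if i%100==0 else (0,90,160),1)
cv2.imwrite('pics/c5.png',m)"
```

```text
t 25.62 p [ 588.  -100.1   70.1] yaw -1.7 tilt 0.1 grip 62.9 30.0 F [-0.4 -0.3  5.8] 
 turn -0.2 shift mm [-0.  -0.8  0.1]
side 227 261
top 210 194
```

View pics/c5.png

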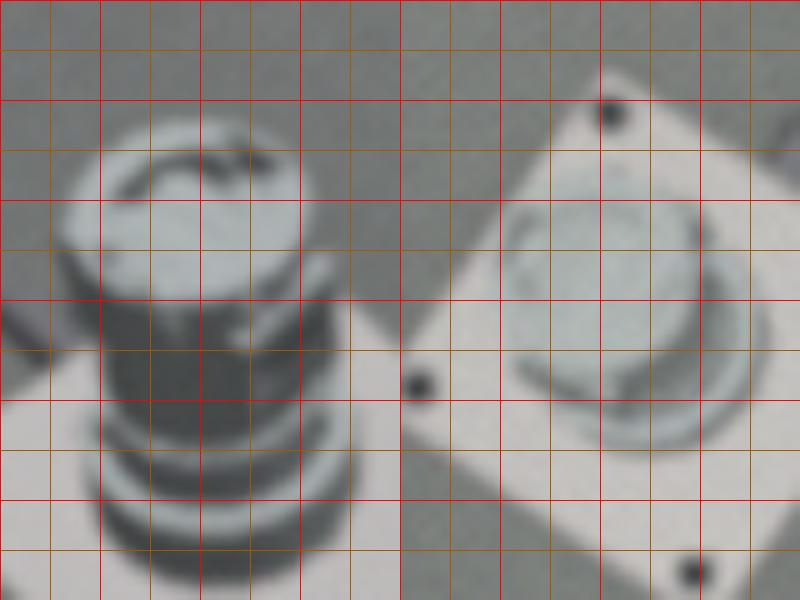

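```bash
python3 -c "
from h import *
S=snap('side');T=snap('top')
a=(251.7,225.3);b=(192.0,209.9)
print(tri(S,a,T,b)); c=atz(S,a,137);print(c,atz(T,b,137))
n=atz(S,(231+16-.5,207+25.5-.5),135); print(n-c,np.degrees(np.arctan2(*(n-c)[[1,0]])))
print(c+[24*np.cos(1.17),24*np.sin(1.17),0])
for y in(67,-113,147,-33): 
  q=np.radians(y); print(y,(proj(S,[586.5+23*np.cos(q),201+23*np.sin(q),135])[0]-[207,231]+.5)*10)
"
```

```text
(array([587.17263693, 198.32942106, 133.24760335]), np.float64(3.4797481788815863))
[587.59368294 201.35109218 137.        ] [584.68628545 197.3053531  137.        ]
[ -9.988202   -21.83353401  -2.        ] -114.58270628018239
[596.95732337 223.44910652 137.        ]
67 [130.16695081 274.75150504]
-113 [254.96339395 160.96862122]
147 [252.04953764 268.96726581]
-33 [136.19788602 166.48414459]
```

Call:
{"method": "move_arm", "body": {
  "targets": [
    [0.05, [-0.0027, 0, -0.0053], 0],
    [0.05, [-0.0045, 0, -0.0089], 0],
    [0.05, [-0.0068, 0, -0.0134], 0],
    [0.05, [-0.009, 0, -0.0178], 0],
    [0.05, [-0.009, 0, -0.0178], 0],
    [0.05, [-0.009, 0, -0.0178], 0],
    [0.05, [-0.009, 0, -0.0178], 0],
    [0.05, [0, 0, 0], 0]
  ]
}}

```text
t: 26.82
ee_pos: [537.8, -98.9, 170.0]
tcp_rot: [0.0, 1.0, -0.015, 0.001]
wrist_force: [-0.8, 1.0, -2.0]
grip_width: 0.669
grasp_force: 30.0
```

Call:
{"method": "move_arm", "body": {
  "targets": [
    [0.05, [-0.01, -0.03, 0], 0],
    [0.05, [-0.012, -0.05, 0], 0],
    [0.05, [-0.008, -0.05, 0], 0],
    [0.05, [0, -0.032, 0.02], 0],
    [0.05, [0, 0, 0.04], 0],
    [0.05, [0, 0, 0.04], 0],
    [0.05, [0, 0, 0.018], 0],
    [0.05, [0, 0, 0], 0],
    [0.05, [0, 0, 0], 0]
  ]
}}

```text
t: 27.95
ee_pos: [512.9, 64.2, 50.6]
tcp_rot: [-0.0, 1.0, -0.015, 0.001]
wrist_force: [0.6, -0.6, -2.7]
grip_width: 0.666
grasp_force: 30.0
```

Call:
{"method": "move_arm", "body": {
  "targets": [
    [0.05, [0, 0, 0.008], 0],
    [0.05, [0, 0, 0.003], 0],
    [0.05, [0.003, 0, 0.0015], 0],
    [0.05, [0.003, 0, 0], 0],
    [0.05, [0, 0, 0], 0]
  ]
}}

```text
t: 28.58
ee_pos: [517.3, 64.1, 38.1]
tcp_rot: [-0.0, 1.0, -0.015, -0.001]
wrist_force: [-3.2, 0.7, 4.2]
grip_width: 0.671
grasp_force: 30.0
```

Call:
{"method": "move_arm", "body": {
  "targets": [
    [0.05, [0.004, 0, 0.001], 0],
    [0.05, [0.004, 0, 0.001], 0],
    [0.05, [0.004, 0, 0.001], 0],
    [0.05, [0, 0, 0], 0]
  ]
}}

```text
t: 29.08
ee_pos: [529.8, 63.7, 35.6]
tcp_rot: [-0.0, 1.0, -0.015, -0.0]
wrist_force: [-3.4, 0.7, 10.6]
grip_width: 0.671
grasp_force: 30.0
```

Call:
{"method": "move_arm", "body": {
  "targets": [
    [0.05, [0.004, 0, 0.001], 0],
    [0.05, [0.003, 0, 0.001], 0],
    [0.05, [0.002, 0, 0.001], 0],
    [0.05, [0, 0, 0.001], 0],
    [0.05, [0, 0, 0], 0]
  ]
}}

```text
t: 29.7
ee_pos: [540.8, 63.4, 32.2]
tcp_rot: [-0.0, 1.0, -0.015, 0.002]
wrist_force: [-1.3, -0.1, 10.7]
grip_width: 0.667
grasp_force: 30.0
```

Call:
{"method": "move_arm", "body": {
  "targets": [
    [0.05, [0.001, 0, 0.001], 0],
    [0.05, [0, 0, 0.001], 0],
    [0.05, [0, 0, 0.001], 0],
    [0.05, [0, 0, 0], 0]
  ]
}}

```text
t: 30.2
ee_pos: [544.5, 63.3, 30.1]
tcp_rot: [-0.0, 1.0, -0.015, 0.004]
wrist_force: [0.2, -0.4, 14.4]
grip_width: 0.666
grasp_force: 30.0
```

Call:
{"method": "move_arm", "body": {
  "targets": [
    [0.05, [0, 0, 0.001], 0],
    [0.05, [0, 0, 0.001], 0],
    [0.05, [0, 0, 0.001], 0],
    [0.05, [0, 0, 0], 0]
  ]
}}

```text
t: 30.7
ee_pos: [547.2, 63.2, 28.1]
tcp_rot: [-0.001, 1.0, -0.015, 0.007]
wrist_force: [3.7, -1.6, 17.7]
grip_width: 0.669
grasp_force: 30.0
```

Call:
{"method": "move_arm", "body": {
  "targets": [
    [0.05, [0, 0, -0.002], 0],
    [0.05, [0, 0, -0.002], 0],
    [0.05, [0, 0, 0], 0]
  ]
}}

```text
t: 31.08
ee_pos: [539.5, 63.3, 28.2]
tcp_rot: [0.0, 1.0, -0.015, -0.001]
wrist_force: [-0.4, 0.2, -3.5]
grip_width: 0.671
grasp_force: 30.0
```

Call:
{"method": "move_arm", "body": {
  "targets": [
    [0.05, [0, 0, 0.001], 0],
    [0.094, [0, 0, 0], 0],
    [0.094, [0, 0, 0], 0],
    [0.094, [0, 0, 0], 0],
    [0.094, [0, 0, 0], 0],
    [0.094, [0, 0, -0.04], 0],
    [0.094, [0, 0, -0.05], 0],
    [0.094, [0, 0.06, -0.03], 0],
    [0.094, [0, 0.06, 0], 0],
    [0.094, [0, 0.06, 0], 0],
    [0.094, [0, 0, 0], 0],
    [0.094, [0, 0, 0], 0]
  ]
}}

```text
t: 32.58
ee_pos: [534.9, -112.0, 145.5]
tcp_rot: [-0.0, 1.0, -0.015, -0.0]
wrist_force: [0.6, -0.2, 0.4]
grip_width: 0.994
grasp_force: 0.0
```

```bash
cat > cap.py <<'E'
from h import *
import sys
go(540,63.3,140,-1.5)
P={n:snap(n) for n in('side','top')}
for n in P:
    F=np.mean([env.camera(n)["image"].astype(float) for _ in range(2)]+[P[n]["image"].astype(float)],0)
    u,v=proj(P[n],[540,63,50])[0].astype(int)
    c=cv2.GaussianBlur(F[v-24:v+24,u-18:u+18],(0,0),.6)
    bg=np.median(np.r_[c[:2].reshape(-1,3),c[-3:].reshape(-1,3)],0)
    print(n,"origin col,row",u-18,v-24,"bg",bg.round())
    g=c.mean(2)
    for row in g[::2]: print(' '.join('%3d'%x for x in row[::1]))
    for l in('inlet_cap','cap_grip'): print(l,[(np.round(x['at'],1).tolist(),round(x['confidence'],2)) for x in env.search_frame(l,P[n])[:2]])
E
python3 cap.py
```

```text
t 32.58 p [ 534.9 -112.   145.5] yaw -1.7 tilt 0.0 grip 93.5 0.0 F [ 0.6 -0.2  0.4] 
 turn -0.2 shift mm [   0.5 -175.4    5.5]
side origin col,row 241 214 bg [114. 118. 116.]
185 184 182 176 166 151 131 109  91  83  84  94 110 128 147 164 175 182 185 186 186 185 184 184 183 183 182 173 149 126 116 115 116 115 115 115
184 184 184 184 184 182 175 164 148 129 108  92  85  85  92 105 123 143 163 175 182 184 184 183 183 183 177 158 134 119 115 115 115 114 115 115
184 184 184 184 185 185 185 184 183 178 169 155 138 120 103  90  84  86  97 119 149 172 181 183 183 179 162 136 118 113 113 113 114 114 115 116
151 156 163 169 174 176 177 179 181 183 184 183 181 177 168 154 131 106  88  96 126 152 166 175 179 168 143 121 113 112 112 112 113 115 115 116
109 111 112 114 115 117 122 128 135 141 146 150 156 164 171 173 165 140 108  89  89  96 118 148 160 144 123 113 112 113 113 113 114 114 115 115
114 115 115 114 114 114 113 112 110 108 108 108 110 113 115 116 116 110 101  94  89  94 114 136 137 124 115 113 113 114 114 115 115 114 113 113
115 116 116 116 116 115 114 114 114 114 114 114 113 113 114 
[... 5837 characters left out ...]
2
121 122 123 122 122 122 122 122 122 123 123 122 121 122 124 124 122 122 123 123 123 123 122 121 121 121 121 120 120 120 120 120 120 121 121 120
121 122 122 122 121 121 121 122 123 123 123 123 122 123 124 124 123 125 125 124 123 122 122 122 122 122 121 122 122 121 121 120 120 119 119 119Traceback (most recent call last):
  File "cap.py", line 13, in <module>
    for l in('inlet_cap','cap_grip'): print(l,[(np.round(x['at'],1).tolist(),round(x['confidence'],2)) for x in env.search_frame(l,P[n])[:2]])
                                                                                                                ~~~~~~~~~~~~~~~~^^^^^^^^
ValueError: only the last four pictures can be asked about
```

```bash
python3 -c "
from h import *
S=snap('side');T=snap('top')
a=(231,261.4);b=(213,257.5)
print(tri(S,a,T,b)); print(atz(S,a,98),atz(T,b,98))
go(540,63.3,140,-1.5)"
```

```text
(array([534.08527182,  64.44010539,  85.40070046]), np.float64(0.08420518840734446))
[530.51481241  76.13301605  98.        ] [532.27367723  63.69519761  98.        ]
t 33.08 p [ 535.1 -112.1  145.6] yaw -1.6 tilt 0.0 grip 93.9 0.0 F [ 0.  -0.3 -0.5] 
 turn -0.1 shift mm [   0.3 -175.5    5.6]
```

```bash
python3 -c "
from h import *
S=env.camera('side');T=env.camera('top')
print(atz(T,(213.8,257.6),75))
o,d=ray(S,(234,261.6)); print(o+d*(63.5-o[1])/d[1])
o,d=ray(S,(231,261.4)); print(o+d*(63.5-o[1])/d[1])
"
```

```text
[533.27510843  64.71837899  75.        ]
[534.10085919  63.5         72.41305374]
[534.32596933  63.5         84.38726654]
```

Call:
{"method": "move_arm", "body": {
  "targets": [
    [0.094, [-0.006, -0.057, 0], 0],
    [0.094, [0, -0.06, 0], 0],
    [0.094, [0, -0.0585, 0], 0],
    [0.094, [0, 0, 0], 0],
    [0.094, [0, 0, 0], 0],
    [0.094, [0, 0, 0.02], 0],
    [0.094, [0, 0, 0], 0]
  ]
}}

```text
t: 34.05
ee_pos: [533.2, 60.7, 124.7]
tcp_rot: [0.001, 1.0, -0.016, -0.001]
wrist_force: [-0.3, -0.6, -0.7]
grip_width: 1.006
grasp_force: 0.0
```

```bash
python3 -c "
from h import *
go(533.7,63.6,36,-1.5)"
```

```text
t 34.05 p [533.2  60.7 124.7] yaw -1.9 tilt 0.2 grip 94.5 0.0 F [-0.3 -0.6 -0.7] 
 turn -0.4 shift mm [ 0.5 -2.9 88.7]
```

Call:
{"method": "move_arm", "body": {
  "targets": [
    [0.094, [0, 0, 0.04], 0],
    [0.094, [0, 0, 0.035], 0],
    [0.094, [0, 0, 0.012], 0],
    [0.094, [0, 0, 0], 0],
    [0.05, [0, 0, 0], 0],
    [0.05, [0, 0, 0], 0],
    [0.05, [0, 0, 0], 0],
    [0.05, [0, 0, 0], 0],
    [0.05, [0, 0, 0], 0]
  ]
}}

```text
t: 35.17
ee_pos: [534.6, 63.2, 39.1]
tcp_rot: [-0.0, 1.0, -0.015, 0.0]
wrist_force: [-1.2, 0.4, 5.8]
grip_width: 0.668
grasp_force: 30.0
```

```bash
python3 -c "
from h import *
go(533.7,63.6,150,67)
S=snap('side');print(S['shot'],[(np.round(x['at'],1).tolist(),round(x['confidence'],2)) for x in env.search_frame('inlet_cap',S)[:2]])"
```

```text
t 35.17 p [534.6  63.2  39.1] yaw -1.7 tilt 0.0 grip 62.8 30.0 F [-1.2  0.4  5.8] 
 turn -68.7 shift mm [   0.    -0.9 -110.9]
49 [([243.6, 267.0], 0.73)]
```

Call:
{"method": "move_arm", "body": {
  "targets": [
    [0.05, [0, 0, -0.02], 0],
    [0.05, [0, 0, -0.04], -9.8],
    [0.05, [0, 0, -0.045], -9.8],
    [0.05, [0, 0, -0.045], -9.8],
    [0.05, [0, 0, 0], -9.8],
    [0.05, [0, 0, 0], -9.8],
    [0.05, [0, 0, 0], -9.8],
    [0.05, [0, 0, 0], -9.9],
    [0.05, [0, 0, 0], 0],
    [0.05, [0, 0, 0], 0]
  ]
}}

```text
t: 36.52
ee_pos: [533.8, 62.9, 188.2]
tcp_rot: [-0.0, 0.835, 0.551, -0.0]
wrist_force: [-0.6, -0.6, -2.6]
grip_width: 0.669
grasp_force: 30.0
```

```bash
python3 -c "
from h import *
go(586.8,201.8,190,67)"
```

```text
t 36.52 p [533.8  62.9 188.2] yaw 66.8 tilt 0.1 grip 62.9 30.0 F [-0.6 -0.6 -2.6] 
 turn -0.2 shift mm [148.6  -5.5  -1.8]
```

Call:
{"method": "move_arm", "body": {
  "targets": [
    [0.05, [0.04, -0.0015, 0], 0],
    [0.05, [0.055, -0.002, 0], 0],
    [0.05, [0.0536, -0.002, 0], 0],
    [0.05, [0, 0, 0], 0],
    [0.05, [0, 0, 0], 0],
    [0.05, [0, 0, 0], 0],
    [0.05, [0, 0, 0], 0],
    [0.05, [0, 0, 0], 0]
  ]
}}

```text
t: 37.52
ee_pos: [587.2, 201.3, 188.8]
tcp_rot: [0.0, 0.834, 0.551, 0.0]
wrist_force: [0.5, 0.7, -2.1]
grip_width: 0.666
grasp_force: 30.0
```

```bash
python3 -c "
from h import *
go(586.8,201.8,175,67)"
```

```text
t 37.52 p [587.2 201.3 188.8] yaw 66.9 tilt 0.0 grip 62.6 30.0 F [ 0.5  0.7 -2.1] 
 turn -0.1 shift mm [ 0.3 -0.6 13.8]
```

Descend; contact at about 176 would mean a miss.

Call:
{"method": "move_arm", "body": {
  "targets": [
    [0.05, [0, 0, 0.006], 0],
    [0.05, [0, 0, 0.004], 0],
    [0.05, [0, 0, 0.003], 0],
    [0.05, [0, 0, 0.002], 0],
    [0.05, [0, 0, 0.002], 0],
    [0.05, [0, 0, 0.001], 0],
    [0.05, [0, 0, 0], 0]
  ]
}}

```text
t: 38.4
ee_pos: [587.2, 202.0, 170.6]
tcp_rot: [0.0, 0.834, 0.552, -0.0]
wrist_force: [0.0, 0.0, -3.6]
grip_width: 0.667
grasp_force: 30.0
```

In. Keep going down to seating (about 163).

Call:
{"method": "move_arm", "body": {
  "targets": [
    [0.05, [0, 0, 0.003], 0],
    [0.05, [0, 0, 0.002], 0],
    [0.05, [0, 0, 0.002], 0],
    [0.05, [0, 0, 0.001], 0],
    [0.05, [0, 0, 0], 0]
  ]
}}

```text
t: 39.02
ee_pos: [587.3, 202.1, 163.0]
tcp_rot: [0.0, 0.834, 0.552, 0.0]
wrist_force: [-0.5, -0.4, 0.8]
grip_width: 0.669
grasp_force: 30.0
```

Call:
{"method": "move_arm", "body": {
  "targets": [
    [0.05, [0, 0, 0.001], 0],
    [0.05, [0, 0, 0.001], 0],
    [0.05, [0, 0, 0], 0],
    [0.05, [0, 0, 0], 6],
    [0.05, [0, 0, 0], 8],
    [0.05, [0, 0, 0], 8],
    [0.05, [0, 0, 0], 8],
    [0.05, [0, 0, 0], 0]
  ]
}}

```text
t: 40.02
ee_pos: [588.0, 202.3, 161.2]
tcp_rot: [0.0, 0.948, 0.318, 0.001]
wrist_force: [0.4, -1.3, 5.0]
grip_width: 0.666
grasp_force: 30.0
```

```bash
python3 -c "
from h import *
go(587,202,163,-13); print(env.read_state()['ft_torque'])"
```

```text
t 40.02 p [588.  202.3 161.2] yaw 37.1 tilt 0.1 grip 62.6 30.0 F [ 0.4 -1.3  5. ] 
 turn 50.1 shift mm [-0.9  0.5 -1.8]
[-0.30232077 -0.05471974 -0.04561594]
```

Call:
{"method": "move_arm", "body": {
  "targets": [
    [0.05, [0, 0, 0], 8],
    [0.05, [0, 0, 0], 8],
    [0.05, [0, 0, 0], 8],
    [0.05, [0, 0, 0], 8],
    [0.05, [0, 0, 0], 8],
    [0.05, [0, 0, 0], 6],
    [0.05, [0, 0, 0], 3],
    [0.05, [0, 0, 0], 3],
    [0.05, [0, 0, 0], 3],
    [0.05, [0, 0, 0], 0]
  ]
}}

```text
t: 41.28
ee_pos: [588.2, 200.3, 161.3]
tcp_rot: [0.001, 0.988, -0.153, 0.001]
wrist_force: [-0.0, -4.4, 5.3]
grip_width: 0.671
grasp_force: 30.4
```

```bash
python3 -c "
from h import *
go(587,202,163,-13); print(env.read_state()['ft_torque'])"
```

```text
t 41.27 p [588.2 200.3 161.3] yaw -17.6 tilt 0.2 grip 63.0 30.4 F [-0.  -4.4  5.3] 
 turn -4.6 shift mm [-1.5 -1.3 -1.7]
[-1.0308982  -0.0376952   1.05979232]
```

Call:
{"method": "move_arm", "body": {
  "targets": [
    [0.05, [0, 0, 0], -3],
    [0.05, [0, 0, -0.001], 0],
    [0.05, [0, 0, 0], 0],
    [0.094, [0, 0, 0], 0],
    [0.094, [0, 0, 0], 0],
    [0.094, [0, 0, 0], 0],
    [0.094, [0, 0, 0], 0],
    [0.094, [0, 0, -0.04], 0],
    [0.094, [0, 0, -0.06], 0],
    [0.094, [-0.06, 0, -0.04], 0],
    [0.094, [-0.06, 0, 0], 0],
    [0.094, [-0.06, 0.02, 0], 0],
    [0.094, [0, 0.06, 0], 0],
    [0.094, [0, 0.06, 0], 0],
    [0.094, [0, 0, 0], 0],
    [0.094, [0, 0, 0], 0]
  ]
}}

```text
t: 43.28
ee_pos: [386.0, 112.0, 296.6]
tcp_rot: [-0.001, 0.991, -0.13, 0.0]
wrist_force: [-0.2, 1.0, 0.3]
grip_width: 0.996
grasp_force: 0.0
```

Run:
```python
from h import *
go(400,60,300,-13)
P={n:snap(n) for n in('side','top')}
for n in P: print(n,[(l,np.round(x['at'],1).tolist(),round(x['confidence'],2)) for l in('inlet_cap','mid_stage','vac_base') for x in env.search_frame(l,P[n])[:1]])
for n in P:
    u,v=proj(P[n],[587,201,215])[0]; print(n,'nipple top expected (135+2+85=222) col,row',proj(P[n],[587,201,222])[0].round(1),'body top',proj(P[n],[587,201,199])[0].round(1))
    g=cv2.GaussianBlur(P[n]["image"].astype(float).mean(2),(0,0),.6); u,v=int(u),int(v)
    print(u-16,v-14); 
    for r in g[v-14:v+16:2,u-16:u+17]: print(' '.join('%3d'%x for x in r))
```

```text
t 43.27 p [386.  112.  296.6] yaw -15.0 tilt 0.1 grip 93.7 0.0 F [-0.2  1.   0.3] 
 turn -2.0 shift mm [25.4 47.5 -3.4]
side [('inlet_cap', [242.4, 222.7], 0.59), ('mid_stage', [261.9, 230.4], 0.83)]
top [('inlet_cap', [188.6, 205.0], 0.67), ('mid_stage', [199.4, 215.2], 0.67), ('vac_base', [195.8, 223.3], 0.55)]
side nipple top expected (135+2+85=222) col,row [222.3 227.4] body top [223.2 234.2]
206 215
122 122 127 134 135 129 123 119 115 115 117 117 118 118 118 118 119 119 119 119 119 119 119 118 118 114 104  91  81  79  85 108 144
127 129 129 128 124 118 112 110 112 115 117 117 117 117 117 117 118 117 117 117 117 118 118 119 118 119 118 104  88  81  84 105 140
117 118 118 118 115 109 107 111 115 117 117 117 117 116 117 117 116 117 117 118 119 119 118 117 117 118 118 109  95  90  95 112 143
105 104 102 102 106 110 112 115 116 117 117 116 117 117 117 116 116 116 116 117 117 116 116 116 117 116 116 114 112 110 109 109 112
 97 101 107 111 114 116 116 116 116 117 117 117 117 117 117 117 116 116 115 116 116 117 117 116 116 116 117 117 117 117 117 116 116
112 115 117 117 116 116 116 116 
[... 2659 characters left out ...]
 165 170 172 170 166 161 144 114 103 116
117 117 117 120 119 117 119 126 138 154 168 171 173 173 170 168 169 170 169 168 167 165 167 172 173 170 166 161 152 131 110 113 124
117 116 116 119 120 123 132 146 158 163 166 169 171 173 174 175 175 174 172 171 172 172 173 171 166 164 165 161 142 111 103 117 123
117 118 117 117 120 134 158 177 185 184 178 168 160 160 164 167 169 170 170 168 166 161 152 143 135 135 139 135 122 110 116 123 116
117 116 117 124 145 169 182 186 186 186 187 183 172 154 137 128 125 126 125 122 119 116 112 110 109 108 107 110 113 116 116 115 112
119 119 129 148 168 179 184 185 186 186 186 185 179 169 155 140 127 118 112 110 110 110 110 111 115 119 123 124 123 117 112 112 117
```

```bash
python3 -c "
from plant import env
print(env.hand_in())"
```

```text
the job is handed in; nothing more can be done
None
```

I handed the job in at about 43 s of the 67 s: the middle stage and the inlet cap were each turned clockwise to a hard stop, and the last camera pictures put the released stack in place and upright. The hand-in returned no verdict.

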